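# Shift a tube-roller mixer into third gear and start it

## Task

The gear lever of the tube-roller mixer stands in the left column of its H-shaped gate. Push it along the gate, without gripping it (shut fingertips or the outside of the fingers), to the cross channel, across to the right, and forward, away from you, fully home into the third slot; only then press the start button on the mixer's left end fully down and let it spring back. Leave the things standing around the mixer where they are.

Things in the scene. Friction and masses are not known exactly. Their poses are not given: they have to be found in the camera images.
- mixer: bench tube-roller mixer with a gear lever, white housing fixed to the counter, 174 (x) x 309 (y) x 88 mm high. Origin at the centre of its underside on the counter; +x is forward (away from the robot), +y is left, z up. Four rubber rollers along y fill its middle (three tubes lie on them, tops at 76 mm); the gear housing with the H-gate is at its right end, the start button at its left end.
- gate_centre (a point): centre of the steel gate plate's upper face, at (0, -0.100, 0.0875) in the mixer's frame. The H cut in the plate has two fore-and-aft columns, left and right, 34 mm apart, joined at mid-length by one cross channel; slots 15 mm wide, lever stem 8 mm. Slots as on a gearstick: first = forward end of the left column, second = rear end of the left column, third = forward end of the right column, fourth = rear end of the right column. Axes as the mixer's.
- lever_grip (a point): middle of the lever's black, upright, round grip (48 mm long, 28 mm across at its thickest, 22 mm near its lower end; it reaches 24 mm above and below this point along the lever). The lever pivots at the point (0, -0.100, 0) of the mixer's frame, 150 mm below this point along the lever; the grip's top is about 0.174 m above the counter when upright.
- lever_across (a joint): sideways lean of the lever, rad: + is to the right (mixer -y), 0 upright. About -0.20 in the left column, +0.20 in the right; play in a slot +-0.04. The grip moves 15 mm per 0.1 rad. It starts in the left column.
- lever_fore (a joint): fore-and-aft lean of the lever, rad: + is forward (mixer +x). The stops at the slot ends are at +0.26 (first, third) and -0.26 (second, fourth). It can cross sideways only near 0 (the cross channel, +-0.04, up to about +-0.08 with rounded corners that guide it). It starts anywhere along the left column. There is no spring: it stays where it is left, and about 2 to 4 N at the grip moves it.
- start_top (a point): centre of the upper face of the round black start button (28 mm across) on the mixer's left end block, at about (-0.035, 0.130) in the mixer's frame; it is pressed straight down.
- start (a joint): travel of the start button, m: 0 out, 0.006 fully in (5 N); springs back by itself.
- carton: loose bystander: small white square carton, 50x50x50 mm, standing near the mixer; origin at the centre of its underside.
- cup: loose bystander: specimen cup, 69x69x68 mm, standing near the mixer; origin at the centre of its underside.
- reagent: loose bystander: small dropper bottle, 26x26x56 mm, standing near the mixer; origin at the centre of its underside.
- oil: loose bystander: small dark bottle, 27x28x59 mm, standing near the mixer; origin at the centre of its underside.
- timer: loose bystander: flat bench timer, 66x66x16 mm, standing near the mixer; origin at the centre of its underside.
- stain: loose bystander: dark dropper-cap bottle, 38x39x96 mm, standing near the mixer; origin at the centre of its underside.

How it is judged:
On the way, in this order (a step that is already met when the one before it is completed fails the run):
1. the lever stands at the right end of the cross channel (value of joint lever_across above 0.14 rad and value of joint lever_fore between -0.12 and 0.12 rad), for 0.02 s.
2. the lever is home in the third slot (value of joint lever_fore above 0.21 rad and value of joint lever_across above 0.14 rad), for 0.2 s.
3. the start button is pressed down (value of joint start above 0.0045 m), for 0.05 s.
At the end, for the whole second after the job is handed in: The lever stays in the third slot (leaning forward more than 0.21 rad of 0.26 and right more than 0.14 rad), the start button has been pressed and is out again (less than 1.5 mm), and the bystanders are at rest within 20 mm of where they were (all of step 2 and value of joint start below 0.0015 m and linear speed of each of carton, cup, reagent, oil, timer, stain below 0.02 m/s and distance of each of carton, cup, reagent, oil, timer, stain from where it was at the start of the episode below 0.02 m); the robot touches nothing.
It fails at once if the start button is pressed while the lever is not in the third slot (value of joint start above 0.003 m and not (value of joint lever_fore above 0.21 rad and value of joint lever_across above 0.14 rad)).
It fails at once if the lever's grip is taken between the fingers (x of the grasp point in the frame of lever_grip between -0.014 and 0.014 m and y of the grasp point in the frame of lever_grip between -0.014 and 0.014 m and z of the grasp point in the frame of lever_grip between -0.05 and 0.03 m).
It fails at once if a thing standing by the mixer is moved by more than 20 mm or lifted (distance of any of carton, cup, reagent, oil, timer, stain from where it was at the start of the episode above 0.02 m).
It also fails if it takes over 72 s, if anything falls off the work surface, if the arm or the gripper's body presses on something with over 40 N, if the wrist force passes 120 N, or if a joint passes its speed limit or range.

## Robot

A 6-joint arm with a two-finger parallel gripper is mounted at the origin on a cart in front of the work surface, level with it; the furniture and walls round the work are solid. World frame = base frame: x ahead of the robot, y to its left, z up, the work surface at z = 0. Lengths are in m, angles in rad, forces in N, time in s.
With the tool pointing down it reaches from about 0.25 to 0.725 m from the base axis. Payload 4 kg.
Tool frame: the origin (TCP) lies at the centre of the arm's flange, where the gripper is bolted on; the fingertips stand 173 mm ahead of it and the grasp point (between the pads) lies 155 mm ahead of it; x points along the fingers, z is the direction in which the jaws open and shut, and the axes are right-handed (so a half turn about x gives the same grasp; the last joint's range is limited). The gripper opens to 85 mm and grips with 20 to 120 N. Pads are 22 mm wide; open, the fingers measure 114 mm over their backs; the gripper's body (76 mm by 85 mm) begins 54 mm behind the grasp point. The pads swing forward as they close: fully open they stand 13 mm farther back than shut.
Start: joints at [-1.106, 0.241, 0.005, 1.335, 0, 1.571], TCP at [0.224, -0.447, 0.405] pointing down, gripper open.
Joint ranges: [-2.72, 2.72], [-1.05, 1.87], [-1.09, 1.28], [-1.99, 2.15], [-1.42, 1.44], [-3.14, 3.14]. Speed limits (rad/s): [2.79, 2.79, 3.14, 3.14, 3.14, 3.14].

## Interface

Orientations are given as a unit quaternion [x, y, z, w].
In Python, from workcell import bot gives the robot as it stands.
- The arm moves only by the tool arm_command, never from a script. Its argument "moves" is one flat list of numbers, 7 for each row, row after row: the shift along the tool's x, y, z in m, then the turn, a rotation vector about the tool's x, y, z in rad, then the closure, from -1 (fully open) to 1 (shut). A call has 1 to 20 rows; each row shifts and turns the pose as measured when the row begins, along the tool's axes as they then stand; what a row does not reach is not made up. A row lasts 1/12 s, in which the tool goes at most 41.7 mm and 7.16 degrees, less where a joint would pass 70% of its speed; a pose out of reach is approached as far as the arm can. A call with a gripper value outside its range is refused whole. The fingers move at their own pace and stop on an object; the grip force is fixed at half the most. Time passes only in rows, so rows that do not move let the fingers close. It gives the time, the measured TCP pose, the force and the opening at its end, in the units of the state.
- bot.get_obs(): the state, without advancing time (a new reading comes with each control period).
- bot.camera(name): name is "side" or "top"; returns the picture (480x640x3 uint8, red, green, blue); there is no depth.
- bot.get_calibration(name): a dict with "mtx" (3x3 intrinsics, pixels), "world_from_camera" (4x4, takes a point from camera to world coordinates). Camera axes: x right, y up, looking along -z (the intrinsics and any distortion apply to the point x, -y, -z); pixel columns grow to the right and rows downward; lengths in m; the calibration is good to about 2 mm. A picture is of the moment at which its call begins. get_calibration takes no time and is no camera call.
- bot.job_done(): hands the job in, once; it reports no verdict.
The state is a dict: "clock": time; "joint_pos": joint angles; "joint_vel": joint speeds; "tau": joint torques, N m; "eef_pos": TCP position; "tool_rot": TCP orientation; "ft_force": force on the tool from outside, world axes, zero at the start; "ft_torque": the same for the moment, N m; "grip_width": finger opening in m.
Only numpy, scipy, OpenCV 4.12 (cv2) and the standard library are available. Lean on these libraries where they do the work, as an engineer would, in place of code of your own. Each camera call takes 0.05 s, during which the arm holds its last target.

## Working session

There is one attempt and no reset: what is moved stays moved. The work goes in short steps, Python scripts to look and compute and a tool call to move; the robot and the scene stay as the last step left them, time stands still between calls to the robot, and variables do not carry over. Pictures are saved under pics/ and viewed, and the job is handed in when it is done.

Besides the shell and the picture viewer there is one more tool, called after "Emit:" as name(argument=value, ...), one argument or row to a line, values as JSON. arm_command: Moves the arm, as the interface text tells. Its arguments: {"type":"object","properties":{"moves":{"type":"array"}},"required":["moves"]}

```bash
mkdir -p pics; ls; python3 - <<'E'
from workcell import bot
import cv2
print(bot.get_obs())
for n in("side","top"):
    im=bot.camera(n); cv2.imwrite(f"pics/{n}0.png",cv2.cvtColor(im,cv2.COLOR_RGB2BGR))
    print(bot.get_calibration(n))
E
```

```text
pics
{'clock': 0.0, 'joint_pos': array([-1.10599404e+00,  2.41457792e-01,  3.69625402e-03,  1.33520259e+00,
        2.29612498e-05,  1.57079422e+00]), 'joint_vel': array([-2.41327947e-03,  2.06916832e-04, -1.04097971e-03,  1.93164492e-03,
       -5.25415826e-05,  5.07404611e-04]), 'tau': array([ 7.19613727e-04, -3.72314680e+01,  2.52410352e+01,  1.70409190e-02,
        2.53319934e-05, -7.34225267e-06]), 'eef_pos': array([ 0.2240039 , -0.44671084,  0.40377951]), 'tool_rot': array([ 0.37180933,  0.60236345, -0.37099039,  0.60106758]), 'ft_force': array([ 0.11563074,  0.45162435, -0.58671992]), 'ft_torque': array([ 0.01529244, -0.01121738, -0.00427137]), 'grip_width': 0.08574000280400237}
{'mtx': array([[481.13550648,   0.        , 318.74805219],
       [  0.        , 481.13550648, 238.58434897],
       [  0.        ,   0.        ,   1.        ]]), 'world_from_camera': array([[-0.87531615,  0.21662548, -0.4323136 ,  0.0828436 ],
       [-0.48353517, -0.3993698 ,  0.77890789,  0.76248509],
       [-0.0039217 ,  0.89082948,  0.45432087,  0.6001365 ],
       [ 0.        ,  0.        ,  0.        ,  1.        ]])}
{'mtx': array([[436.08580046,   0.        , 326.19264347],
       [  0.        , 436.08580046, 237.53632798],
       [  0.        ,   0.        ,   1.        ]]), 'world_from_camera': array([[-0.02175991,  0.97787031, -0.20807729,  0.36342286],
       [-0.99974448, -0.02255738, -0.00146021, -0.03261909],
       [-0.00612158,  0.20799235,  0.9781113 ,  0.93880803],
       [ 0.        ,  0.        ,  0.        ,  1.        ]])}
```

View pics/side0.png

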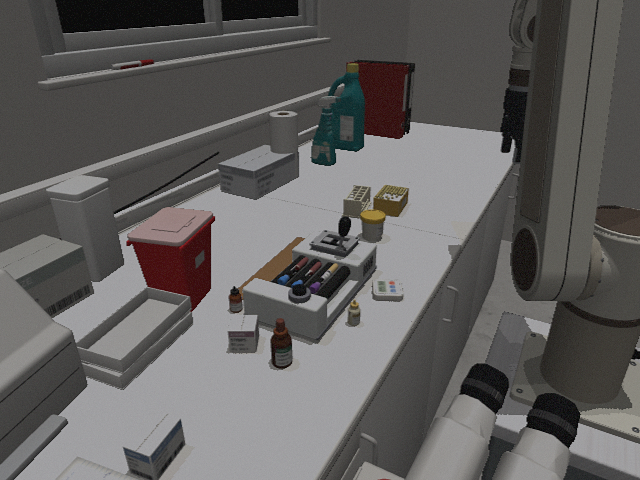

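View pics/top0.png

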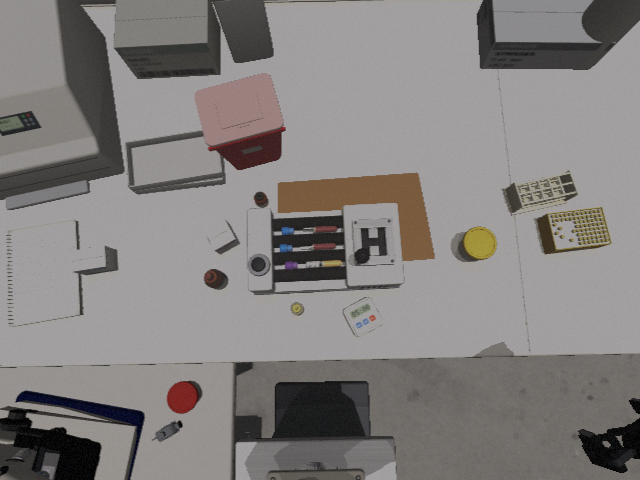

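The side view shows the mixer with the lever at about (344,228). In the top view the mixer spans roughly (247,205) to (404,292), the lever grip is at about (362,257) and the button at about (260,265). I'll enlarge both.

```bash
python3 - <<'E'
import cv2
a=cv2.imread("pics/top0.png")[190:310,235:435]; cv2.imwrite("pics/topz.png",cv2.resize(a,None,fx=4,fy=4,interpolation=cv2.INTER_CUBIC))
a=cv2.imread("pics/side0.png")[205:345,235:425]; cv2.imwrite("pics/sidez.png",cv2.resize(a,None,fx=4,fy=4,interpolation=cv2.INTER_CUBIC))
E
```

```text
(no output)
```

View pics/topz.png

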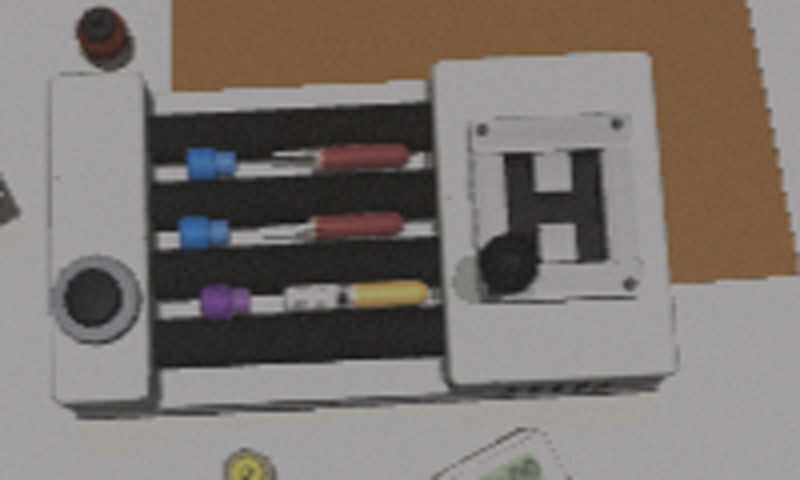

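View pics/sidez.png

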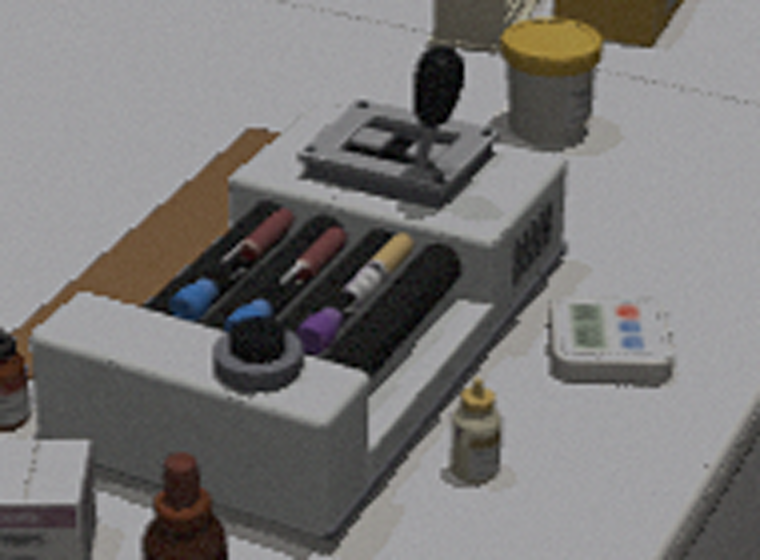

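```bash
cat > h.py <<'E'
import numpy as np
from workcell import bot
C={n:bot.get_calibration(n) for n in("side","top")}
def ray(n,u,v):
    c=C[n];K=c["mtx"];T=c["world_from_camera"]
    d=T[:3,:3]@np.array([(u-K[0,2])/K[0,0],-(v-K[1,2])/K[1,1],-1]);return T[:3,3],d/np.linalg.norm(d)
def plane(n,u,v,z):
    o,d=ray(n,u,v);return o+d*(z-o[2])/d[2]
def tri(p,q):
    o1,d1=ray("top",*p);o2,d2=ray("side",*q)
    s=np.linalg.lstsq(np.c_[d1,-d2],o2-o1,rcond=None)[0]
    a=o1+s[0]*d1;b=o2+s[1]*d2;return (a+b)/2,np.linalg.norm(a-b)
def tz(x,y):return 235+(x+.5)/4-.5,190+(y+.5)/4-.5
def sz(x,y):return 235+(x+.5)/4-.5,205+(y+.5)/4-.5
def proj(n,p):
    c=C[n];K=c["mtx"];q=np.linalg.inv(c["world_from_camera"])@np.r_[p,1]
    return K[0,0]*q[0]/-q[2]+K[0,2], K[1,1]*q[1]/q[2]+K[1,2]
E
python3 - <<'E'
from h import *
np.set_printoptions(precision=4,suppress=True)
z=.0875
H=[plane("top",*tz(*p),z) for p in [(506,151),(607,150),(610,262),(508,264)]]  # TL TR BR BL of H cut
S=[plane("top",*tz(*p),z) for p in [(482,130),(617,124),(629,284)]]
P=[plane("top",*tz(*p),z) for p in [(470,119),(632,113),(640,297),(477,302)]]
for L in(H,S,P):print(np.array(L),[np.linalg.norm(L[i]-L[i-1]) for i in range(len(L))]); 
print("centre",np.mean(H,0),(S[0]+S[2])/2,np.mean(P,0))
for L in(H,S,P):
    d=L[0]-L[1];print("yaw from y axis",np.degrees(np.arctan2(-d[0],d[1])))
    d=L[1]-L[2];print("yaw from x",np.degrees(np.arctan2(d[1],d[0])))
print("button",tri(tz(94,297),sz(258,340)))
print("grip",tri(tz(506,263),sz(438,86)))
# left block end: base corner front-left
for p in[(52,75),(434,62),(650,54),(677,374),(447,386),(148,402),(55,402)]:print(p,plane("top",*tz(*p),.088)[:2],plane("top",*tz(*p),.07)[:2])
E
```

```text
[[ 0.5637 -0.1018  0.0875]
 [ 0.5631 -0.1524  0.0875]
 [ 0.5062 -0.151   0.0875]
 [ 0.5063 -0.1006  0.0875]] [np.float64(0.05739492033479832), np.float64(0.050594231121384586), np.float64(0.05688700986214325), np.float64(0.05041891411941717)]
[[ 0.5748 -0.0902  0.0875]
 [ 0.5764 -0.1581  0.0875]
 [ 0.495  -0.1598  0.0875]] [np.float64(0.1059421302475103), np.float64(0.06794040506056705), np.float64(0.0813853060792063)]
[[ 0.5807 -0.0843  0.0875]
 [ 0.5819 -0.1659  0.0875]
 [ 0.4884 -0.1649  0.0875]
 [ 0.4878 -0.0846  0.0875]] [np.float64(0.09293085692874967), np.float64(0.08159976228533684), np.float64(0.093484440938571), np.float64(0.08026054282796485)]
centre [ 0.5348 -0.1265  0.0875] [ 0.5349 -0.125   0.0875] [ 0.5347 -0.1249  0.0875]
yaw from y axis -0.7470133763884624
yaw from x -1.397879515692906
yaw from y axis 1.2863582534022409
yaw from x 1.2048512419951496
yaw from y axis 0.8508467729626527
yaw from x -0.6496467458873117
button (array([0.493 , 0.1026, 0.095 ]), np.float64(0.0008297767773225147))
grip (array([ 0.4962, -0.0954,  0.1458]), np.float64(0.0017011209519540622))
(52, 75) [0.6085 0.1265] [0.6137 0.1298]
(434, 62) [ 0.6108 -0.0671] [ 0.616  -0.0678]
(650, 54) [ 0.6124 -0.1766] [ 0.6177 -0.1797]
(677, 374) [ 0.4501 -0.1808] [ 0.4519 -0.1839]
(447, 386) [ 0.4468 -0.0685] [ 0.4485 -0.0693]
(148, 402) [0.4423 0.0771] [0.4439 0.0794]
(55, 402) [0.4433 0.1224] [0.445  0.1257]
```

```bash
cat >> h.py <<'E'
from scipy.spatial.transform import Rotation as Ro
def st():
    o=bot.get_obs();R=Ro.from_quat(o["tool_rot"]).as_matrix()
    np.set_printoptions(precision=4,suppress=True)
    print("t",o["clock"],"eef",o["eef_pos"],"tip",o["eef_pos"]+.173*R[:,0],"F",o["ft_force"],"gw",o["grip_width"],"q",o["joint_pos"]);print(R)
    return o,R
def to(tip=None,yaw=None):
    "remaining tool-frame shift to put tip at a world point, and rotvec to get tool x down, tool z along yaw"
    o,R=st()
    x=np.array([0,0,-1.]);z=np.array([np.cos(yaw),np.sin(yaw),0]);Rt=np.c_[x,np.cross(z,x),z]
    print("rotvec tool",Ro.from_matrix(R.T@Rt).as_rotvec())
    print("shift tool",R.T@(np.array(tip)-.173*x-o["eef_pos"]), "shift if aligned",Rt.T@(np.array(tip)-.173*x-o["eef_pos"]))
E
python3 - <<'E'
from h import *
for y in(1.571,-1.571,0,3.1416):to([.445,-.095,.2],y)
E
```

```text
t 0.1 eef [ 0.224  -0.4467  0.4039] tip [ 0.2239 -0.4464  0.2309] F [-0.0318  0.1545  0.1207] gw 0.08529418201233648 q [-1.106   0.2413  0.0039  1.3352  0.      1.5708]
[[-0.0008  0.8939  0.4483]
 [ 0.0017  0.4483 -0.8939]
 [-1.      0.     -0.0019]]
rotvec tool [-2.677  -0.0006 -0.0025]
shift tool [ 0.0313  0.3552 -0.2153] shift if aligned [ 0.0309 -0.221   0.3517]
t 0.1 eef [ 0.224  -0.4467  0.4039] tip [ 0.2239 -0.4464  0.2309] F [-0.0318  0.1545  0.1207] gw 0.08529418201233648 q [-1.106   0.2413  0.0039  1.3352  0.      1.5708]
[[-0.0008  0.8939  0.4483]
 [ 0.0017  0.4483 -0.8939]
 [-1.      0.     -0.0019]]
rotvec tool [ 0.465  -0.0018  0.0004]
shift tool [ 0.0313  0.3552 -0.2153] shift if aligned [ 0.0309  0.2209 -0.3518]
t 0.1 eef [ 0.224  -0.4467  0.4039] tip [ 0.2239 -0.4464  0.2309] F [-0.0318  0.1545  0.1207] gw 0.08529418201233648 q [-1.106   0.2413  0.0039  1.3352  0.      1.5708]
[[-0.0008  0.8939  0.4483]
 [ 0.0017  0.4483 -0.8939]
 [-1.      0.     -0.0019]]
rotvec tool [-1.106  -0.0017 -0.001 ]
shift tool [ 0.0313  0.3552 -0.2153] shift if aligned [0.0309 0.3517 0.221 ]
t 0.1 eef [ 0.224  -0.4467  0.4039] tip [ 0.2239 -0.4464  0.2309] F [-0.0318  0.1545  0.1207] gw 0.08529418201233648 q [-1.106   0.2413  0.0039  1.3352  0.      1.5708]
[[-0.0008  0.8939  0.4483]
 [ 0.0017  0.4483 -0.8939]
 [-1.      0.     -0.0019]]
rotvec tool [ 2.0356 -0.0012  0.0019]
shift tool [ 0.0313  0.3552 -0.2153] shift if aligned [ 0.0309 -0.3517 -0.221 ]
```

Emit:
arm_command(
  moves=[0, 0, 0, 0.116, 0, 0, 1, 0, 0, 0, 0.116, 0, 0, 1, 0, 0, 0, 0.116, 0, 0, 1, 0, 0, 0, 0.116, 0, 0, 1, 0, 0, 0, 0, 0, 0, 1, 0, 0.022, -0.035, 0, 0, 0, 1, 0, 0.022, -0.035, 0, 0, 0, 1, 0, 0.022, -0.035, 0, 0, 0, 1, 0, 0.022, -0.035, 0, 0, 0, 1, 0, 0.022, -0.035, 0, 0, 0, 1, 0, 0.022, -0.035, 0, 0, 0, 1, 0, 0.022, -0.035, 0, 0, 0, 1, 0, 0.022, -0.035, 0, 0, 0, 1, 0, 0, 0, 0, 0, 0, 1, 0, 0, 0, 0, 0, 0, 1],
)

```text
clock: 1.35
eef_pos: [0.4066, -0.1622, 0.3985]
tool_rot: [0.5, 0.505, -0.498, 0.497]
ft_force: [-0.4, -0.2, -0.4]
grip_width: 0.0002
```

```bash
python3 - <<'E'
from h import *
to([.445,-.095,.13],-1.5708)
E
```

```text
t 1.35 eef [ 0.4066 -0.1622  0.3985] tip [ 0.4056 -0.1606  0.2255] F [-0.4046 -0.2375 -0.4472] gw 0.00022037698224596628 q [-0.3816  0.125  -0.1542  1.3008  0.0067  2.7545]
[[-0.0061  1.      0.0054]
 [ 0.0097  0.0055 -0.9999]
 [-0.9999 -0.006  -0.0097]]
rotvec tool [ 0.0054 -0.0097  0.006 ]
shift tool [ 0.0959  0.0393 -0.0661] shift if aligned [ 0.0955  0.0384 -0.0672]
```

Emit:
arm_command(
  moves=[0, 0.013, -0.022, 0.005, -0.01, 0.006, 1, 0, 0.013, -0.022, 0, 0, 0, 1, 0, 0.013, -0.022, 0, 0, 0, 1, 0.025, 0, 0, 0, 0, 0, 1, 0.025, 0, 0, 0, 0, 0, 1, 0.025, 0, 0, 0, 0, 0, 1, 0.025, 0, 0, 0, 0, 0, 1, 0, 0, 0, 0, 0, 0, 1, 0, 0, 0, 0, 0, 0, 1],
)

```text
clock: 2.1
eef_pos: [0.4454, -0.101, 0.2957]
tool_rot: [0.498, 0.501, -0.499, 0.503]
ft_force: [0.1, -0.4, 0.7]
grip_width: -0.0002
```

```bash
python3 - <<'E'
from h import *
import cv2
to([.45,-.095,.12],-1.5708)
for n in("side","top"):
    im=bot.camera(n); cv2.imwrite(f"pics/{n}1.png",cv2.cvtColor(im,cv2.COLOR_RGB2BGR))
a=cv2.imread("pics/top1.png")[190:310,235:435];b=cv2.imread("pics/side1.png")[180:300,250:450]
cv2.imwrite("pics/b1.png",cv2.resize(cv2.vconcat([a,b]),None,fx=2.5,fy=2.5,interpolation=cv2.INTER_CUBIC))
E
```

```text
t 2.1 eef [ 0.4454 -0.101   0.2957] tip [ 0.4457 -0.1016  0.1227] F [ 0.1188 -0.4244  0.7349] gw -0.00022058026798430465 q [-0.2223  0.2364 -0.2998  1.032  -0.0026  2.9122]
[[ 0.0019  1.      0.0071]
 [-0.0031  0.0071 -1.    ]
 [-1.      0.0019  0.0031]]
rotvec tool [ 0.0071  0.0031 -0.0019]
shift tool [ 0.0027  0.0047 -0.006 ] shift if aligned [ 0.0027  0.0046 -0.006 ]
```

View pics/b1.png

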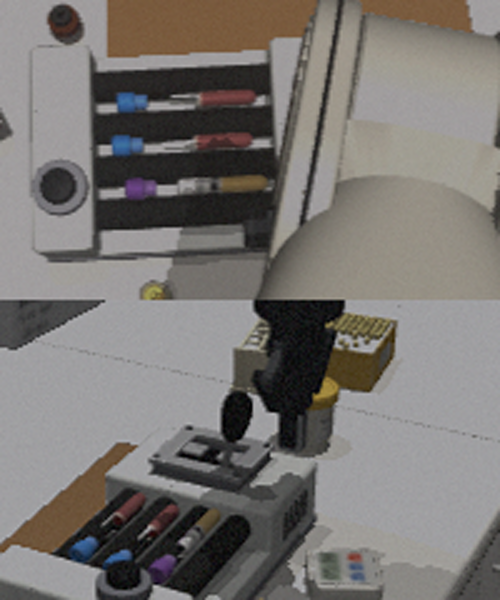

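The side view shows the shut fingers right behind the grip at about (237,415) in the crop. Next I push forward.

Emit:
arm_command(
  moves=[0.002, 0.01, -0.005, 0, 0, 0, 1, 0, 0.01, 0, 0, 0, 0, 1, 0, 0.01, 0, 0, 0, 0, 1, 0, 0.01, 0, 0, 0, 0, 1, 0, 0.01, 0, 0, 0, 0, 1, 0, 0.008, 0, 0, 0, 0, 1, 0, 0.005, 0, 0, 0, 0, 1, 0, 0, 0, 0, 0, 0, 1],
)

```text
clock: 2.87
eef_pos: [0.5162, -0.0954, 0.3057]
tool_rot: [0.502, 0.496, -0.495, 0.507]
ft_force: [-0.1, -0.2, -1.4]
grip_width: -0.0
```

```bash
cat > look.py <<'E'
import sys
from h import *
import cv2
st();k=sys.argv[1]
im=cv2.cvtColor(bot.camera("side"),cv2.COLOR_RGB2BGR);cv2.imwrite(f"pics/s{k}.png",im)
b=im[180:300,270:430]
cv2.imwrite(f"pics/sz{k}.png",cv2.resize(b,None,fx=5,fy=5,interpolation=cv2.INTER_CUBIC))
E
python3 look.py 2
```

```text
t 2.8667 eef [ 0.5162 -0.0954  0.3057] tip [ 0.5192 -0.0961  0.1327] F [-0.0683 -0.1801 -1.3803] gw -1.5272991590116294e-05 q [-0.1825  0.3455 -0.1175  1.0899 -0.0009  2.9525]
[[ 0.0174  0.9998  0.0066]
 [-0.0041  0.0067 -1.    ]
 [-0.9998  0.0174  0.0042]]
```

View pics/sz2.png

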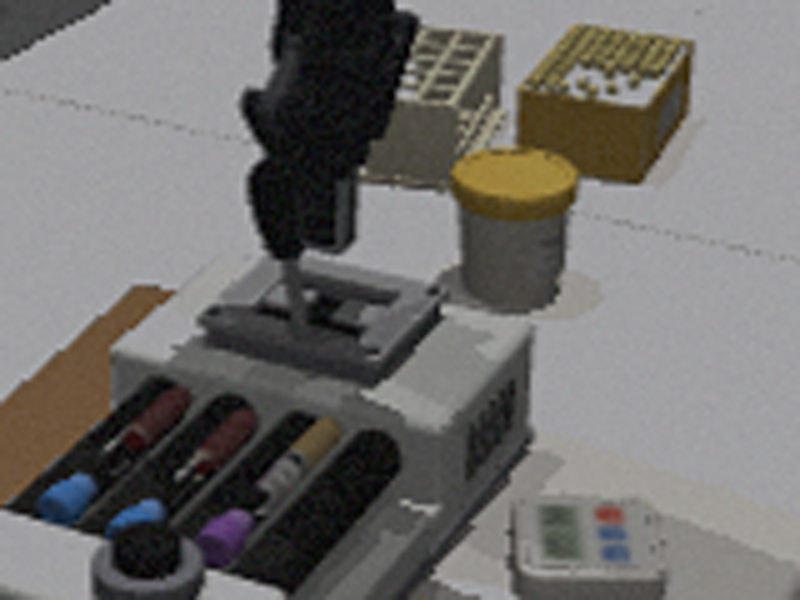

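```bash
cat >> h.py <<'E'
PV=np.array([.535,-.1255,0]);YAW=.021
def lev(fore,across,r=.15):
    d=np.array([np.tan(fore),-np.tan(across),1.]);d/=np.linalg.norm(d)
    c,s=np.cos(YAW),np.sin(YAW);d=np.array([c*d[0]-s*d[1],s*d[0]+c*d[1],d[2]]);return PV+r*d
def show(k,angs,rs=(.09,.126,.15,.174)):
    for f,a in angs:
        print(f,a,[tuple(np.round([(u-270+.5)*5,(v-180+.5)*5])) for u,v in [proj("side",lev(f,a,r)) for r in rs]], lev(f,a))
E
python3 - <<'E'
from h import *
show(2,[(-.26,-.2),(-.1,-.2),(0,-.2),(.05,-.2),(.1,-.2),(.15,-.2)])
E
```

```text
-0.26 -0.2 [(np.float64(351.0), np.float64(334.0)), (np.float64(364.0), np.float64(277.0)), (np.float64(373.0), np.float64(238.0)), (np.float64(382.0), np.float64(198.0))] [ 0.49656002 -0.09746456  0.14225464]
-0.1 -0.2 [(np.float64(323.0), np.float64(323.0)), (np.float64(324.0), np.float64(262.0)), (np.float64(324.0), np.float64(220.0)), (np.float64(325.0), np.float64(177.0))] [ 0.51970108 -0.09615743  0.14630433]
0 -0.2 [(np.float64(306.0), np.float64(319.0)), (np.float64(299.0), np.float64(256.0)), (np.float64(295.0), np.float64(212.0)), (np.float64(290.0), np.float64(168.0))] [ 0.53437424 -0.09570617  0.14700999]
0.05 -0.2 [(np.float64(297.0), np.float64(317.0)), (np.float64(287.0), np.float64(253.0)), (np.float64(280.0), np.float64(210.0)), (np.float64(273.0), np.float64(165.0))] [ 0.54172117 -0.09558765  0.1468335 ]
0.1 -0.2 [(np.float64(289.0), np.float64(315.0)), (np.float64(275.0), np.float64(251.0)), (np.float64(265.0), np.float64(207.0)), (np.float64(256.0), np.float64(162.0))] [ 0.5490534  -0.09554094  0.14630433]
0.15 -0.2 [(np.float64(280.0), np.float64(314.0)), (np.float64(263.0), np.float64(250.0)), (np.float64(251.0), np.float64(206.0)), (np.float64(239.0), np.float64(161.0))] [ 0.55635473 -0.09556622  0.14542333]
```

The stem meets the grip at about (288,262), which matches fore ≈ +0.05, so the lever is at the cross channel. I'll back off, go around to the left side and come level with the grip.

Emit:
arm_command(
  moves=[0, -0.015, 0, 0.007, 0.004, -0.017, 1, 0, -0.015, 0, 0, 0, 0, 1, 0, -0.012, 0, 0, 0, 0, 1, 0, 0, -0.015, 0, 0, 0, 1, 0, 0, -0.015, 0, 0, 0, 1, 0, 0, -0.012, 0, 0, 0, 1, 0, 0, 0, 0, 0, 0, 1, 0, 0, 0, 0, 0, 0, 1],
)

```text
clock: 3.58
eef_pos: [0.4739, -0.0531, 0.3107]
tool_rot: [0.504, 0.495, -0.498, 0.504]
ft_force: [-0.5, -0.6, -0.2]
grip_width: -0.0001
```

```bash
python3 - <<'E'
from h import *
to([.535,-.05,.125],-1.5708)
E
```

```text
t 3.5833 eef [ 0.4739 -0.0531  0.3107] tip [ 0.4764 -0.0535  0.1378] F [-0.485  -0.598  -0.1717] gw -0.0001395686427038883 q [-0.1112  0.2537 -0.2329  1.0696 -0.001   3.0327]
[[ 0.0143  0.9999 -0.0023]
 [-0.0026 -0.0023 -1.    ]
 [-0.9999  0.0143  0.0025]]
rotvec tool [-0.0023  0.0025 -0.0143]
shift tool [ 0.0136  0.0609 -0.0032] shift if aligned [ 0.0127  0.0611 -0.0031]
```

Emit:
arm_command(
  moves=[0.006, 0, -0.003, -0.1, 0.002, -0.014, 1, 0.006, 0.012, 0, 0, 0, 0, 1, 0.002, 0.012, 0, 0, 0, 0, 1, 0.002, 0.012, 0, 0, 0, 0, 1, 0.002, 0.012, 0, 0, 0, 0, 1, 0, 0.01, 0, 0, 0, 0, 1, 0, 0, 0, 0, 0, 0, 1, 0, 0, 0, 0, 0, 0, 1],
)

```text
clock: 4.25
eef_pos: [0.5352, -0.0489, 0.2952]
tool_rot: [0.475, 0.521, -0.474, 0.527]
ft_force: [-0.4, -0.7, 0.8]
grip_width: -0.0001
```

```bash
python3 look.py 3
```

```text
t 4.25 eef [ 0.5352 -0.0489  0.2952] tip [ 0.5365 -0.0497  0.1222] F [-0.362  -0.7457  0.7887] gw -6.938016592704451e-05 q [-0.0901  0.3818 -0.093   1.088  -0.0039  2.9526]
[[ 0.0076  0.9951  0.0987]
 [-0.0046  0.0987 -0.9951]
 [-1.      0.0071  0.0053]]
```

View pics/sz3.png

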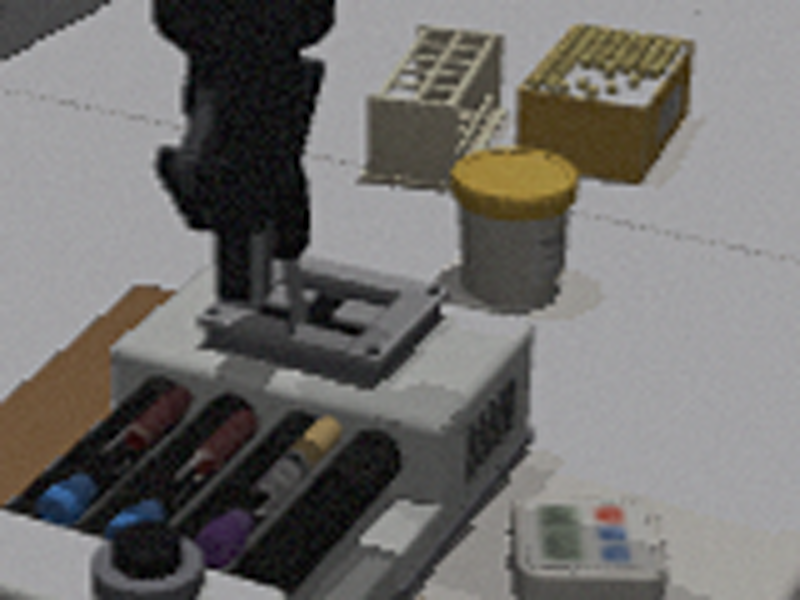

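Emit:
arm_command(
  moves=[0, 0, 0.004, 0.1, 0, 0, 1, 0, 0, 0.01, 0, 0, 0, 1, 0, 0, 0.01, 0.1, 0, 0, 1, 0, 0, 0.01, 0, 0, 0, 1, 0, 0, 0.008, 0, 0, 0, 1, 0, 0, 0, 0, 0, 0, 1],
)

```text
clock: 4.8
eef_pos: [0.5326, -0.0924, 0.3005]
tool_rot: [0.529, 0.47, -0.52, 0.479]
ft_force: [0.9, -0.2, 0.2]
grip_width: -0.0001
```

```bash
python3 look.py 4
```

```text
t 4.8 eef [ 0.5326 -0.0924  0.3005] tip [ 0.5356 -0.0924  0.1275] F [ 0.9106 -0.1543  0.2073] gw -5.98751635121796e-05 q [-0.1724  0.379  -0.0824  1.0922  0.0028  3.0694]
[[ 0.0174  0.9948 -0.1   ]
 [-0.0002 -0.1    -0.995 ]
 [-0.9998  0.0174 -0.0016]]
```

View pics/sz4.png

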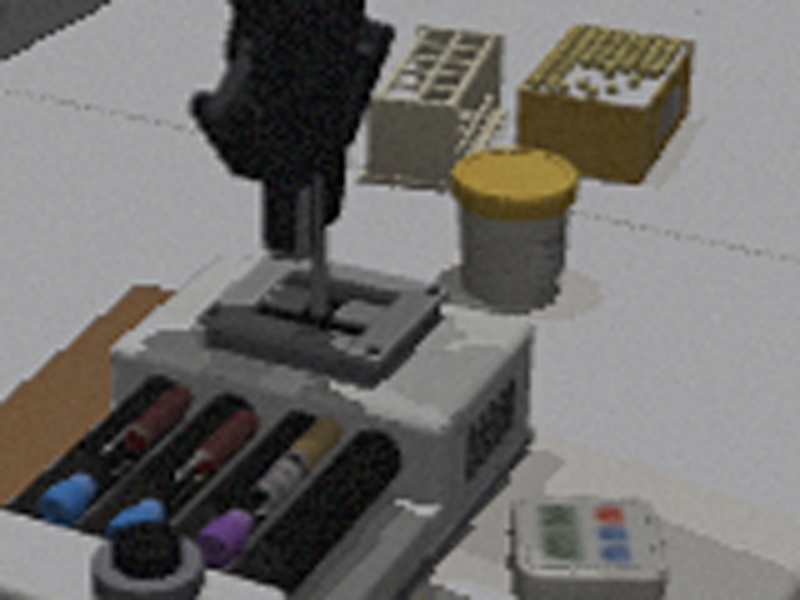

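Emit:
arm_command(
  moves=[0.002, 0.001, 0.008, -0.05, 0, -0.017, 1, 0.002, 0.001, 0.008, -0.05, 0, 0, 1, 0, 0.001, 0.008, 0, 0, 0, 1, 0, 0, 0.006, 0, 0, 0, 1, 0, 0, 0, 0, 0, 0, 1],
)

```text
clock: 5.27
eef_pos: [0.5343, -0.1233, 0.2988]
tool_rot: [0.499, 0.501, -0.497, 0.502]
ft_force: [0.9, 0.7, 2.7]
grip_width: 0.0002
```

```bash
python3 look.py 5;python3 - <<'E'
from h import *
show(2,[(0,.1),(0,.15),(0,.2),(.06,.2)],(.09,.1,.126,.15,.174))
E
```

```text
t 5.2667 eef [ 0.5343 -0.1233  0.2988] tip [ 0.5349 -0.1232  0.1258] F [0.8802 0.6846 2.7132] gw 0.00017205694385555114 q [-0.227   0.4008 -0.0537  1.1132  0.0014  2.9075]
[[ 0.0033  1.      0.0071]
 [ 0.0006  0.0071 -1.    ]
 [-1.      0.0033 -0.0006]]
0 0.1 [(np.float64(331.0), np.float64(293.0)), (np.float64(332.0), np.float64(273.0)), (np.float64(336.0), np.float64(220.0)), (np.float64(338.0), np.float64(171.0)), (np.float64(341.0), np.float64(121.0))] [ 0.53531445 -0.14047171  0.14925062]
0 0.15 [(np.float64(335.0), np.float64(290.0)), (np.float64(337.0), np.float64(270.0)), (np.float64(341.0), np.float64(217.0)), (np.float64(345.0), np.float64(167.0)), (np.float64(350.0), np.float64(117.0))] [ 0.5354707  -0.14791078  0.14831566]
0 0.2 [(np.float64(339.0), np.float64(287.0)), (np.float64(342.0), np.float64(267.0)), (np.float64(347.0), np.float64(214.0)), (np.float64(352.0), np.float64(164.0)), (np.float64(358.0), np.float64(114.0))] [ 0.53562576 -0.15529383  0.14700999]
0.06 0.2 [(np.float64(329.0), np.float64(285.0)), (np.float64(330.0), np.float64(265.0)), (np.float64(333.0), np.float64(211.0)), (np.float64(335.0), np.float64(161.0)), (np.float64(338.0), np.float64(110.0))] [ 0.54443867 -0.15505721  0.14675586]
```

View pics/sz5.png

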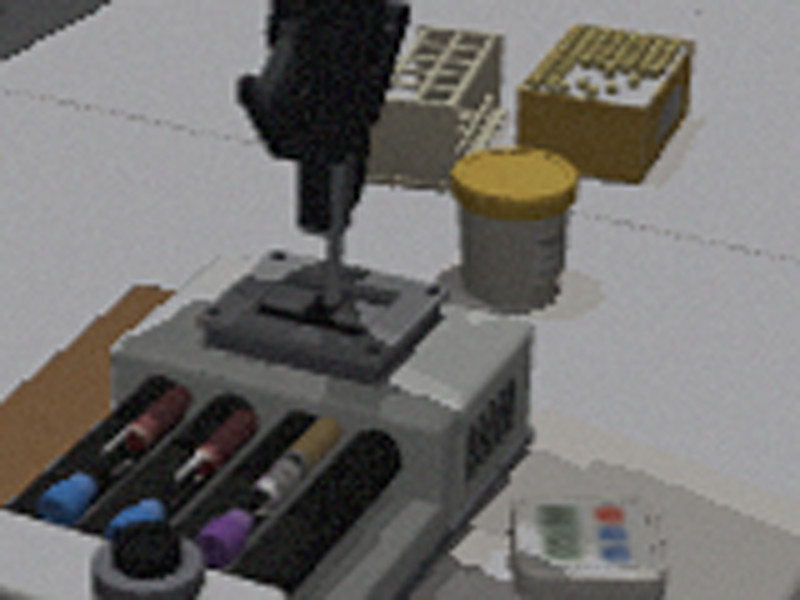

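The stem runs from about (333,300) to (340,215), so across is about 0.14. A little more push will put it against the wall.

Emit:
arm_command(
  moves=[0, 0, 0.005, 0, 0, 0, 1, 0, 0, 0.005, 0, 0, 0, 1, 0, 0, 0.004, 0, 0, 0, 1, 0, 0, 0, 0, 0, 0, 1],
)

```text
clock: 5.65
eef_pos: [0.5339, -0.1344, 0.2989]
tool_rot: [0.501, 0.505, -0.494, 0.5]
ft_force: [-0.2, 2.9, 4.3]
grip_width: 0.0001
```

```bash
python3 look.py 6
```

```text
t 5.65 eef [ 0.5339 -0.1344  0.2989] tip [ 0.5342 -0.1324  0.1259] F [-0.1802  2.8572  4.257 ] gw 5.833079726327476e-05 q [-0.2494  0.4064 -0.0448  1.1205  0.0117  2.8817]
[[ 0.002   0.9999  0.0105]
 [ 0.0115  0.0105 -0.9999]
 [-0.9999  0.0021 -0.0115]]
```

View pics/sz6.png

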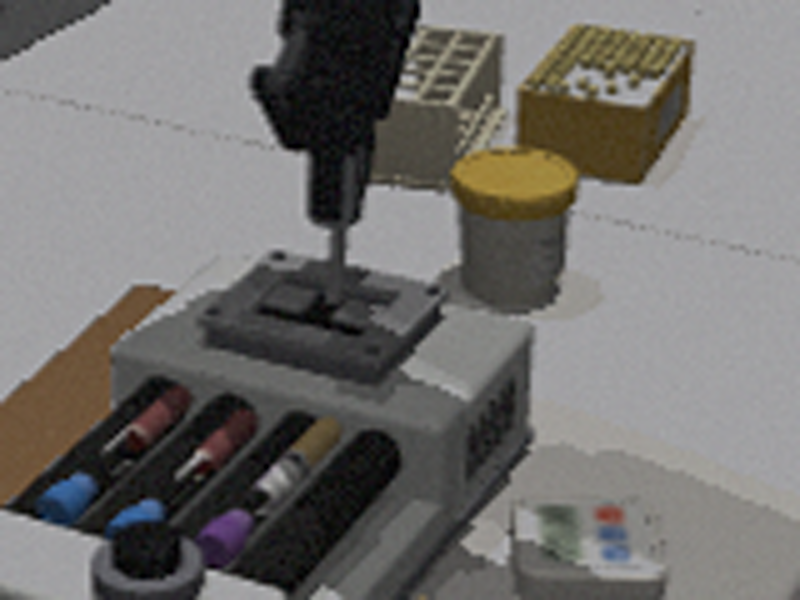

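Emit:
arm_command(
  moves=[0, 0, -0.012, 0, -0.011, 0, 1, 0, -0.005, -0.012, 0, 0, 0, 1, 0, -0.018, 0, 0, 0, 0, 1, 0, -0.018, 0, 0, 0, 0, 1, 0, -0.015, 0, 0, 0, 0, 1, 0, 0, 0, 0, 0, 0, 1, 0, 0, 0.015, 0, 0, 0, 1, 0, 0, 0.015, 0, 0, 0, 1, 0, 0, 0.014, 0, 0, 0, 1, 0, 0, 0, 0, 0, 0, 1, 0, 0, 0, 0, 0, 0, 1],
)

```text
clock: 6.62
eef_pos: [0.4731, -0.1483, 0.2945]
tool_rot: [0.493, 0.504, -0.5, 0.504]
ft_force: [-0.5, -0.0, -0.5]
grip_width: 0.0002
```

```bash
python3 look.py 7
```

```text
t 6.6167 eef [ 0.4731 -0.1483  0.2945] tip [ 0.472  -0.1496  0.1215] F [-0.4897 -0.0423 -0.5329] gw 0.00019987205945120261 q [-0.3013  0.312  -0.1984  1.0647 -0.0092  2.8251]
[[-0.0069  0.9999  0.0153]
 [-0.0075  0.0152 -0.9999]
 [-0.9999 -0.007   0.0074]]
```

View pics/sz7.png

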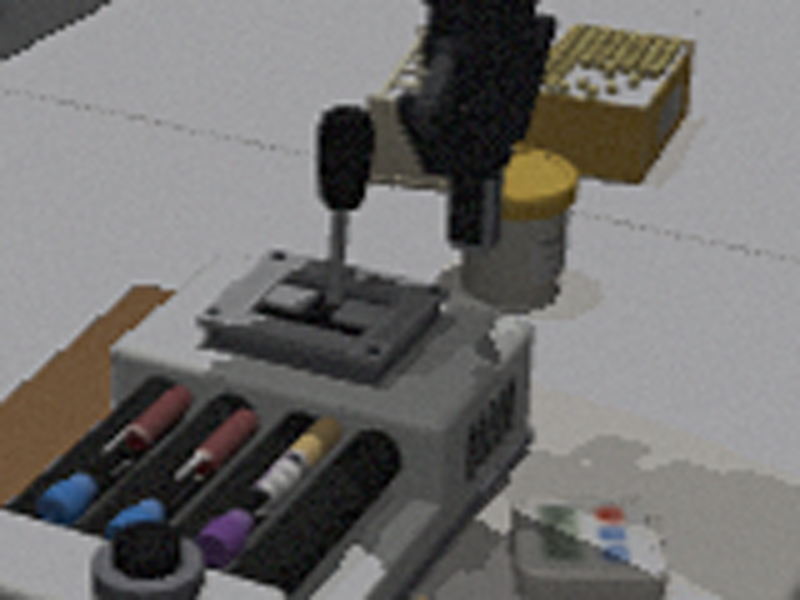

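The grip is centred at about (346,157), meaning fore ≈ 0.03 and across ≈ 0.22: the right end of the cross channel. The finger is behind it at about (472,210). I push forward now.

Emit:
arm_command(
  moves=[0, 0.01, 0.005, 0, -0.007, 0.007, 1, 0.001, 0.01, 0, 0, 0, 0, 1, 0.001, 0.01, 0, 0, 0, 0, 1, 0.001, 0.01, 0, 0, 0, 0, 1, 0.001, 0.01, 0, 0, 0, 0, 1, 0.001, 0.008, 0, 0, 0, 0, 1, 0, 0.006, 0, 0, 0, 0, 1, 0, 0.004, 0, 0, 0, 0, 1, 0, 0, 0, 0, 0, 0, 1],
)

```text
clock: 7.42
eef_pos: [0.5485, -0.1484, 0.2872]
tool_rot: [0.49, 0.502, -0.5, 0.508]
ft_force: [-0.3, 0.1, -0.0]
grip_width: 0.0
```

```bash
python3 look.py 8;python3 - <<'E'
from h import *
show(2,[(.1,.2),(.15,.2),(.21,.2),(.26,.2),(.26,.24)],(.09,.1,.126,.15,.174))
E
```

```text
t 7.4167 eef [ 0.5485 -0.1484  0.2872] tip [ 0.5478 -0.1512  0.1143] F [-0.255   0.1376 -0.0112] gw 7.342813851610652e-06 q [-0.2603  0.4483 -0.0116  1.1106 -0.017   2.8611]
[[-0.004   0.9998  0.0202]
 [-0.0165  0.0202 -0.9997]
 [-0.9999 -0.0044  0.0164]]
0.1 0.2 [(np.float64(323.0), np.float64(284.0)), (np.float64(323.0), np.float64(264.0)), (np.float64(323.0), np.float64(210.0)), (np.float64(324.0), np.float64(160.0)), (np.float64(324.0), np.float64(109.0))] [ 0.55029892 -0.15484257  0.14630433]
0.15 0.2 [(np.float64(314.0), np.float64(284.0)), (np.float64(313.0), np.float64(263.0)), (np.float64(311.0), np.float64(209.0)), (np.float64(310.0), np.float64(159.0)), (np.float64(308.0), np.float64(108.0))] [ 0.55759275 -0.15451075  0.14542333]
0.21 0.2 [(np.float64(304.0), np.float64(283.0)), (np.float64(302.0), np.float64(263.0)), (np.float64(297.0), np.float64(209.0)), (np.float64(293.0), np.float64(159.0)), (np.float64(288.0), np.float64(108.0))] [ 0.56627778 -0.15402024  0.14390377]
0.26 0.2 [(np.float64(296.0), np.float64(283.0)), (np.float64(293.0), np.float64(263.0)), (np.float64(286.0), np.float64(209.0)), (np.float64(279.0), np.float64(159.0)), (np.float64(272.0), np.float64(109.0))] [ 0.57343998 -0.15353544  0.14225464]
0.26 0.24 [(np.float64(299.0), np.float64(282.0)), (np.float64(297.0), np.float64(261.0)), (np.float64(291.0), np.float64(207.0)), (np.float64(285.0), np.float64(157.0)), (np.float64(279.0), np.float64(107.0))] [ 0.57324357 -0.15922591  0.14106733]
```

View pics/sz8.png

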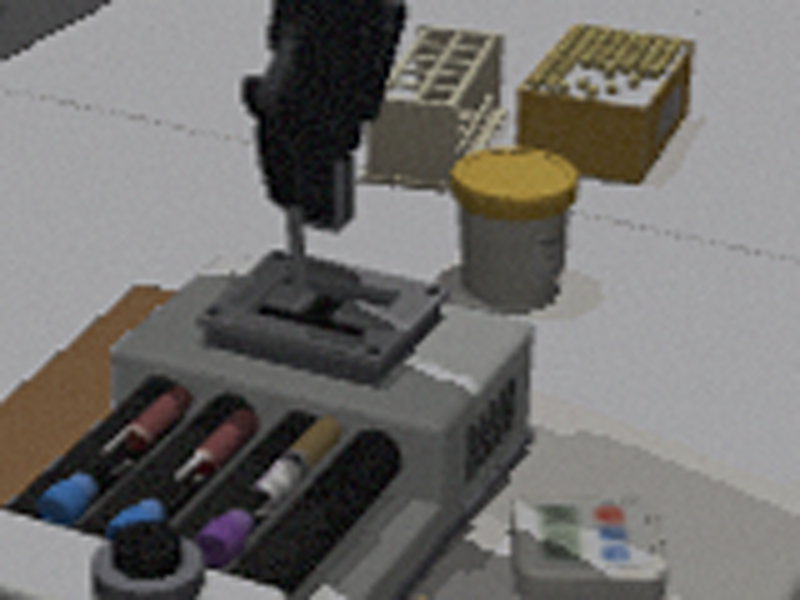

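The stem runs from about (293,210) to (301,275), so fore is about 0.24. I push on until I feel the stop.

Emit:
arm_command(
  moves=[-0.001, 0.004, 0, 0, -0.016, 0, 1, 0, 0.004, 0, 0, 0, 0, 1, 0, 0.003, 0, 0, 0, 0, 1, 0, 0, 0, 0, 0, 0, 1],
)

```text
clock: 7.8
eef_pos: [0.5548, -0.1471, 0.2868]
tool_rot: [0.482, 0.502, -0.508, 0.508]
ft_force: [-3.1, -0.7, 2.0]
grip_width: -0.0002
```

```bash
python3 - <<'E'
from h import *
st()
E
```

```text
t 7.8 eef [ 0.5548 -0.1471  0.2868] tip [ 0.5516 -0.1527  0.1139] F [-3.1478 -0.6818  1.9751] gw -0.00015852623934204185 q [-0.2509  0.464   0.0122  1.1293 -0.0363  2.8711]
[[-0.019   0.9996  0.0201]
 [-0.0326  0.0195 -0.9993]
 [-0.9993 -0.0196  0.0322]]
```

Emit:
arm_command(
  moves=[0, 0.006, 0, 0, 0, 0, 1, 0, 0.006, 0, 0, 0, 0, 1, 0, 0.003, 0, 0, 0, 0, 1, 0, 0.002, 0, 0, 0, 0, 1],
)

```text
clock: 8.13
eef_pos: [0.5624, -0.1466, 0.2862]
tool_rot: [-0.475, -0.507, 0.516, -0.501]
ft_force: [-7.9, 0.4, 6.0]
grip_width: -0.0001
```

```bash
python3 look.py 9
```

```text
t 8.1333 eef [ 0.5624 -0.1466  0.2862] tip [ 0.5542 -0.1527  0.1135] F [-7.906   0.353   6.0266] gw -6.945077458675759e-05 q [-0.2449  0.4895  0.0519  1.1707 -0.0453  2.8804]
[[-0.0474  0.9987  0.018 ]
 [-0.0348  0.0163 -0.9993]
 [-0.9983 -0.048   0.034 ]]
```

View pics/sz9.png

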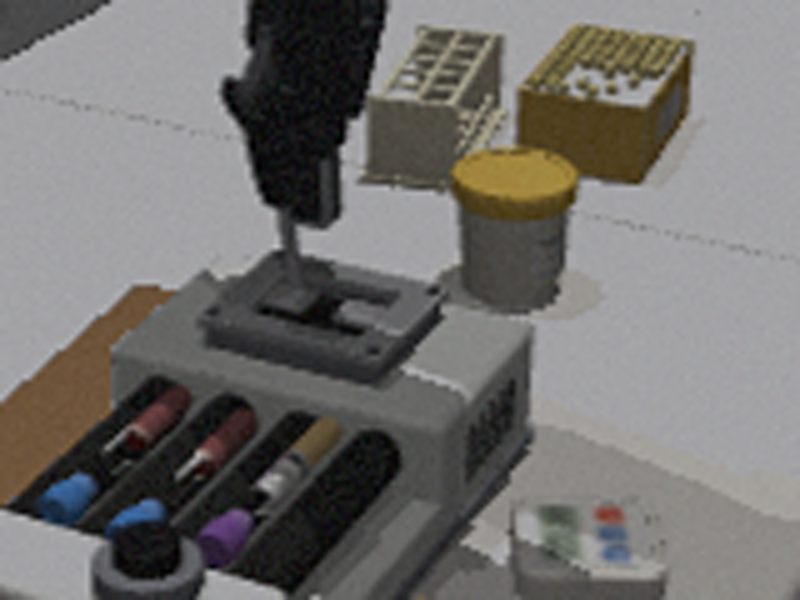

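The stop is reached with 8 N of reaction, and the stem lines up with fore = 0.26. Retract and rise.

Emit:
arm_command(
  moves=[0, -0.012, 0, 0, 0, 0, 1, 0, -0.015, 0, 0, 0.034, 0.047, 1, 0, -0.02, 0, 0, 0, 0, 1, 0, -0.02, 0, 0, 0, 0, 1, -0.03, -0.01, 0, -0.1, 0, 0, 1, -0.03, 0, 0, -0.1, 0, 0, 1, -0.03, 0, -0.02, -0.1, 0, 0, 1, 0, 0, -0.03, -0.1, 0, 0, 1, 0, 0, -0.03, -0.1, 0, 0, 1, 0, 0, -0.03, -0.1, 0, 0, 1, 0, 0, -0.03, 0, 0, 0, 1, 0, 0, -0.03, 0, 0, 0, 1, 0, 0, -0.03, 0, 0, 0, 1, 0, 0, 0, 0, 0, 0, 1, 0, 0, 0, 0, 0, 0, 1],
)

```text
clock: 9.43
eef_pos: [0.3859, 0.0316, 0.3859]
tool_rot: [0.321, 0.621, -0.311, 0.644]
ft_force: [0.3, 0.5, -0.1]
grip_width: -0.0002
```

```bash
python3 - <<'E'
from h import *
import cv2
to([.492,.103,.125],-2.1708)
to([.492,.103,.125],-1.5708)
for n in("side","top"):
    im=cv2.cvtColor(bot.camera(n),cv2.COLOR_RGB2BGR);cv2.imwrite(f"pics/{n}10.png",im)
    b=im[180:300,270:430] if n=="side" else im[190:310,260:420]
    cv2.imwrite(f"pics/{n}10z.png",cv2.resize(b,None,fx=5,fy=5,interpolation=cv2.INTER_CUBIC))
E
```

```text
t 9.4333 eef [0.3859 0.0316 0.3859] tip [0.392  0.0313 0.213 ] F [ 0.3408  0.5203 -0.0827] gw -0.0001859162474572656 q [ 0.0832  0.011  -0.3123  1.2124 -0.0046  2.5804]
[[ 0.0354  0.799   0.6002]
 [-0.0017  0.6006 -0.7995]
 [-0.9994  0.0273  0.0226]]
rotvec tool [ 1.2441  0.0027 -0.0377]
shift tool [0.0914 0.1253 0.0046] shift if aligned [ 0.0879  0.0472 -0.1189]
t 9.4333 eef [0.3859 0.0316 0.3859] tip [0.392  0.0313 0.213 ] F [ 0.3408  0.5203 -0.0827] gw -0.0001859162474572656 q [ 0.0832  0.011  -0.3123  1.2124 -0.0046  2.5804]
[[ 0.0354  0.799   0.6002]
 [-0.0017  0.6006 -0.7995]
 [-0.9994  0.0273  0.0226]]
rotvec tool [ 0.6442  0.013  -0.0336]
shift tool [0.0914 0.1253 0.0046] shift if aligned [ 0.0879  0.1061 -0.0714]
```

View pics/side10z.png

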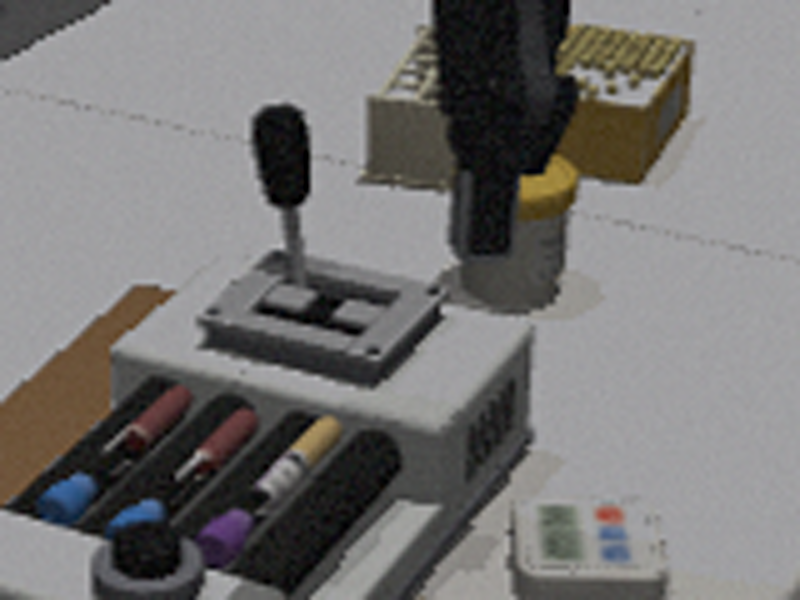

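View pics/top10z.png

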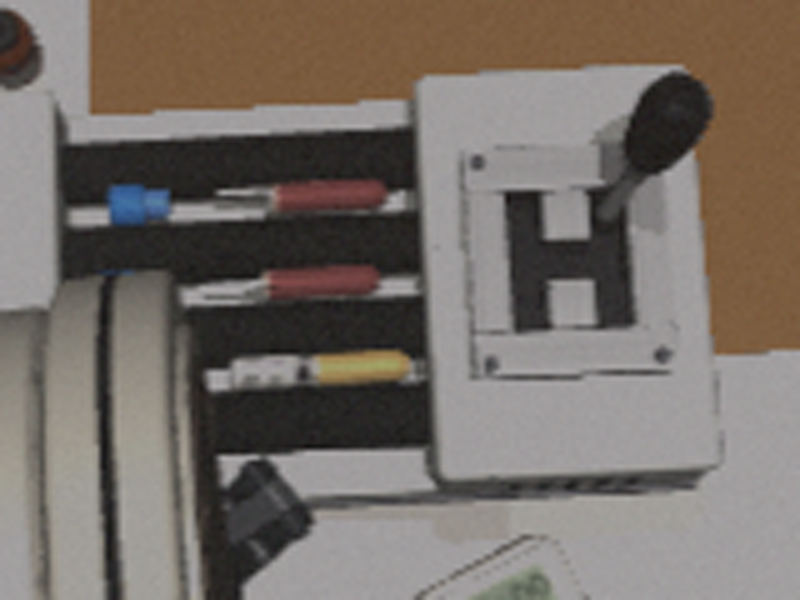

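The lever is home: the grip centre at about (282,155) matches fore 0.26 and across 0.2. Next I go above the button.

Emit:
arm_command(
  moves=[0, 0.02, 0.001, 0, 0.02, -0.036, 1, 0, 0.025, 0.001, 0, 0, 0, 1, 0, 0.025, 0.001, 0, 0, 0, 1, 0, 0.025, 0.001, 0, 0, 0, 1, 0, 0.02, 0, 0, 0, 0, 1, 0, 0, 0, 0, 0, 0, 1, 0, 0, 0, 0, 0, 0, 1],
)

```text
clock: 10.12
eef_pos: [0.4909, 0.0926, 0.3842]
tool_rot: [0.318, 0.63, -0.324, 0.63]
ft_force: [-0.7, 0.4, -0.4]
grip_width: -0.0002
```

```bash
python3 - <<'E'
from h import *
to([.493,.103,.12],-.925)
E
```

```text
t 10.1167 eef [0.4909 0.0926 0.3842] tip [0.4903 0.0909 0.2112] F [-0.7447  0.391  -0.3862] gw -0.00024133554408225038 q [ 0.1885  0.2519 -0.0341  1.2897 -0.0085  2.7019]
[[-0.0033  0.8091  0.5877]
 [-0.0093  0.5877 -0.809 ]
 [-1.     -0.0081  0.0055]]
rotvec tool [-0.0176  0.0055  0.0082]
shift tool [ 0.0911  0.0086 -0.0077] shift if aligned [ 0.0912  0.008  -0.0071]
```

Emit:
arm_command(
  moves=[0.02, 0.008, -0.007, 0, 0.006, 0.008, 1, 0.025, 0, 0, 0, 0, 0, 1, 0.02, 0, 0, 0, 0, 0, 1, 0.015, 0, 0, 0, 0, 0, 1, 0, 0, 0, 0, 0, 0, 1, 0, 0, 0, 0, 0, 0, 1],
)

```text
clock: 10.62
eef_pos: [0.4947, 0.0968, 0.3017]
tool_rot: [0.324, 0.628, -0.324, 0.629]
ft_force: [1.1, 0.2, 0.6]
grip_width: -0.0002
```

```bash
python3 - <<'E'
from h import *
import cv2
to([.493,.103,.095],-.94)
im=cv2.cvtColor(bot.camera("side"),cv2.COLOR_RGB2BGR);cv2.imwrite("pics/s11.png",im)
cv2.imwrite("pics/s11z.png",cv2.resize(im[220:340,230:390],None,fx=5,fy=5,interpolation=cv2.INTER_CUBIC))
E
```

```text
t 10.6167 eef [0.4947 0.0968 0.3017] tip [0.4951 0.0967 0.1287] F [1.0876 0.2328 0.5814] gw -0.00017609201026785832 q [ 0.1935  0.3174 -0.1697  1.0816 -0.001   2.7168]
[[ 0.0022  0.8148  0.5797]
 [-0.0005  0.5797 -0.8148]
 [-1.      0.0015  0.0017]]
rotvec tool [-0.0125  0.0017 -0.0015]
shift tool [ 0.0337  0.0022 -0.0061] shift if aligned [ 0.0337  0.0023 -0.006 ]
```

View pics/s11z.png

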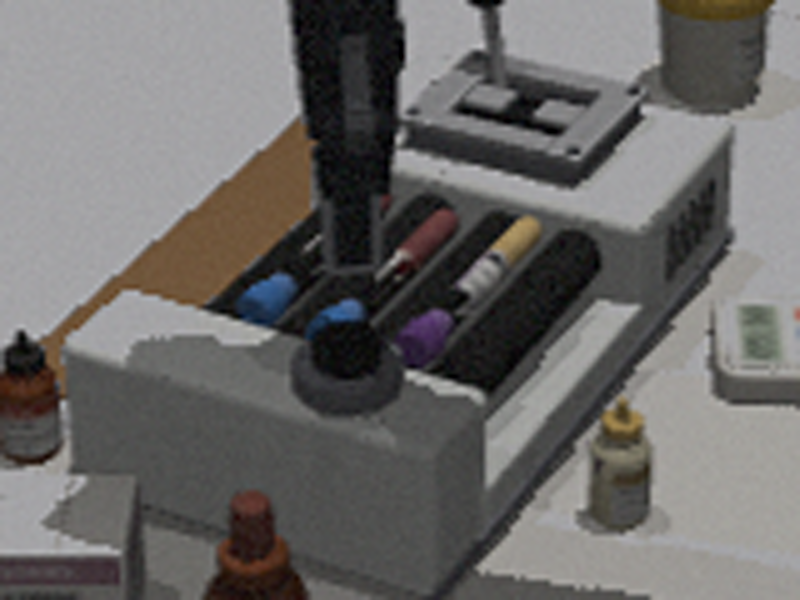

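The shut tips are at about (352,270), above the cap at about (347,345), which stands proud of its ring. I fine-align and descend.

Emit:
arm_command(
  moves=[0.008, 0.002, -0.006, 0, 0, 0, 1, 0.008, 0, 0, 0, 0, 0, 1, 0.006, 0, 0, 0, 0, 0, 1, 0, 0, 0, 0, 0, 0, 1],
)

```text
clock: 11.0
eef_pos: [0.4939, 0.1026, 0.2817]
tool_rot: [0.326, 0.625, -0.323, 0.631]
ft_force: [-0.1, -0.3, -0.0]
grip_width: 0.0001
```

```bash
python3 - <<'E'
from h import *
to([.493,.103,.095],-.95)
E
```

```text
t 11.0 eef [0.4939 0.1026 0.2817] tip [0.4955 0.1028 0.1087] F [-0.0925 -0.2946 -0.0149] gw 7.812257085920266e-05 q [ 0.2052  0.3347 -0.2026  1.0245 -0.0011  2.7304]
[[ 0.009   0.8159  0.5781]
 [ 0.0007  0.5781 -0.816 ]
 [-1.      0.0078  0.0046]]
rotvec tool [-0.0044  0.0046 -0.0078]
shift tool [ 0.0137 -0.0006 -0.0009] shift if aligned [ 0.0137 -0.0005 -0.0008]
```

Emit:
arm_command(
  moves=[0.006, -0.001, -0.001, 0, 0, 0, 1, 0.005, 0, 0, 0, 0, 0, 1, 0.004, 0, 0, 0, 0, 0, 1, 0.003, 0, 0, 0, 0, 0, 1, 0, 0, 0, 0, 0, 0, 1],
)

```text
clock: 11.42
eef_pos: [0.4926, 0.1032, 0.2684]
tool_rot: [0.327, 0.624, -0.322, 0.632]
ft_force: [-2.7, -1.3, 4.2]
grip_width: 0.0
```

```bash
python3 - <<'E'
from h import *
to([.493,.103,.088],-.95)
E
```

```text
t 11.4167 eef [0.4926 0.1032 0.2684] tip [0.4951 0.1034 0.0954] F [-2.749  -1.3094  4.2191] gw 1.618874258479748e-05 q [ 0.2069  0.3445 -0.2274  0.9848 -0.0017  2.7313]
[[ 0.0142  0.8154  0.5787]
 [ 0.0012  0.5787 -0.8155]
 [-0.9999  0.0123  0.0072]]
rotvec tool [-0.0036  0.0072 -0.0123]
shift tool [0.0074 0.0001 0.0003] shift if aligned [0.0074 0.0002 0.0004]
```

Emit:
arm_command(
  moves=[0.005, 0, 0, 0, 0, 0, 1, 0.005, 0, 0, 0, 0, 0, 1, 0.004, 0, 0, 0, 0, 0, 1],
)

```text
clock: 11.67
eef_pos: [0.4919, 0.1031, 0.2671]
tool_rot: [0.329, 0.622, -0.32, 0.635]
ft_force: [-10.2, -2.3, 24.4]
grip_width: 0.0001
```

```bash
python3 - <<'E'
from h import *
st()
E
```

```text
t 11.6667 eef [0.4919 0.1031 0.2671] tip [0.4957 0.1036 0.0941] F [-10.1639  -2.3412  24.4064] gw 5.806522129860879e-05 q [ 0.2071  0.3416 -0.2359  0.9716 -0.0019  2.7312]
[[ 0.0217  0.8151  0.5789]
 [ 0.0026  0.579  -0.8154]
 [-0.9998  0.0192  0.0104]]
```

```bash
python3 - <<'E'
from h import *
import cv2
im=cv2.cvtColor(bot.camera("side"),cv2.COLOR_RGB2BGR);cv2.imwrite("pics/s12.png",im)
cv2.imwrite("pics/s12z.png",cv2.resize(im[260:320,265:345],None,fx=10,fy=10,interpolation=cv2.INTER_CUBIC))
im=cv2.imread("pics/s11.png")
cv2.imwrite("pics/s11zz.png",cv2.resize(im[260:320,265:345],None,fx=10,fy=10,interpolation=cv2.INTER_CUBIC))
st()
E
```

```text
t 11.7167 eef [0.4919 0.1031 0.2669] tip [0.4957 0.1036 0.094 ] F [-11.2349  -3.4046  31.9617] gw -4.897431976002002e-05 q [ 0.2071  0.3416 -0.2363  0.9708 -0.0019  2.7312]
[[ 0.0219  0.8151  0.5789]
 [ 0.0026  0.579  -0.8153]
 [-0.9998  0.0194  0.0105]]
```

View pics/s12z.png

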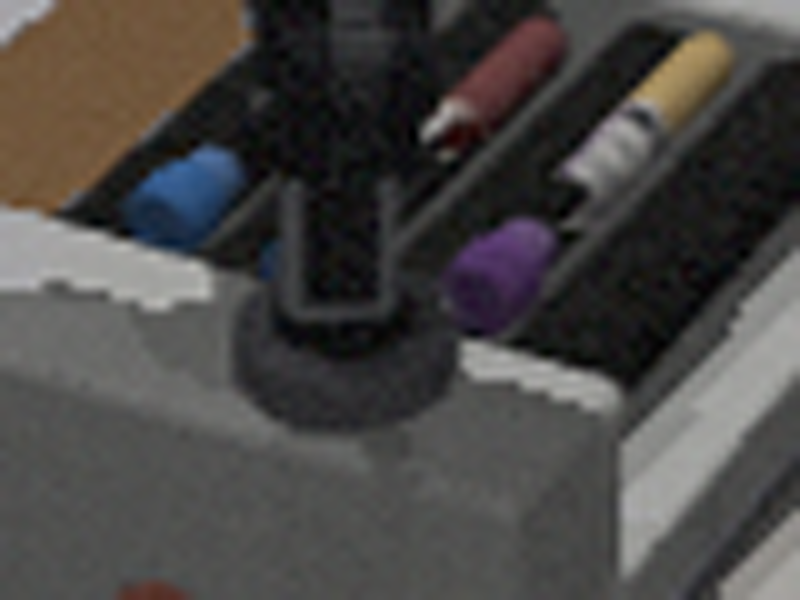

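View pics/s11zz.png

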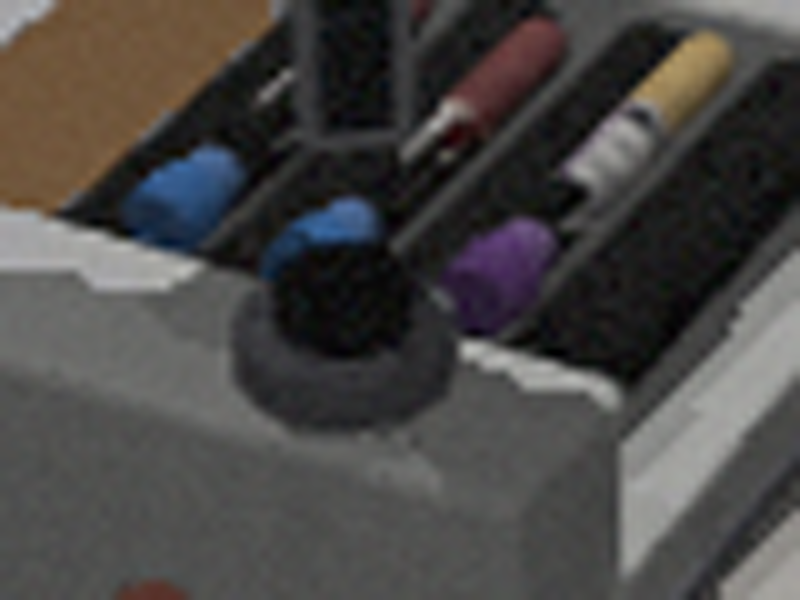

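```bash
python3 - <<'E'
from h import *
import cv2
for z in(.094,.097,.1,.103):
    P=np.array([proj("side",[.494+.014*np.cos(t),.103+.014*np.sin(t),z]) for t in np.linspace(0,6.28,60)])
    P=(P-[265,260]+.5)*10; print(z,P.min(0),P.max(0))
a=cv2.imread("pics/s11.png").astype(int).sum(2)/3;b=cv2.imread("pics/s12.png").astype(int).sum(2)/3
for r in range(280,298):print(r,a[r,286:313].astype(int),'|',b[r,286:313].astype(int))
E
```

```text
0.094 [265.53243391 265.23301671] [411.73418568 345.54703014]
0.097 [265.06045524 252.13711441] [411.47886109 332.21208759]
0.1 [264.58707556 239.00287289] [411.22277857 318.83703225]
0.103 [264.11228865 225.83012352] [410.96593473 305.42168286]
280 [ 60  42  25  49  54  34  31  25  29  20  19  32  94 110 110  80  37  19
  29  22  19  34  65  57  35  25  26] | [58 42 21 53 52 35 29 57 63 31  7 25 22 13 16 19 21 57 60 29 14 36 68 64
 31 25 31]
281 [ 49  37  59  59  39  24  30  19  17  51  75  91 104 106 101 101  58  14
   6  14  30  64  59  37  28  24  37] | [50 32 64 59 35 28 31 56 61 32 17 15 19 16 21 28 30 62 46 20 35 64 53 38
 24 27 32]
282 [ 41  66  47  35  26  19  26  36  70  90  99 100  91  95  94  90  56  22
  10  30  65  57  27  28  24  29  15] | [34 65 57 33 25 23 26 60 66 35  9 23 12 19 21 25 13 58 45 40 64 54 33 27
 16 32 23]
283 [59 49 29 30 29 19 28 51 52 55 96 95 98 88 87 76 52 25 34 66 56 32 26 27
 33 25 44] | [57 49 30 18 23 14 20 55 66 31 14 21 26 17  9 18 26 57 57 68 51 30 26 27
 30 21 43]
284 [45 23 13 36 34 26 53 56 61 38 39 39 33 25 32 23 23 18 68 56 30 32 23 30

[... 1955 characters left out ...]
 41  50 130 146]
295 [105 110  68  46  59  59  57  61  50  44  35  19  11   7  11  20  27  52
  45  37  40  47  48  37  55 149 162] | [ 92  95  57  44  52  56  61  55  55  46  37  20  16  10  15  17  26  32
  35  41  42  42  49  39  54 128 154]
296 [106 111  67  44  46  52  60  61  59  53  49  53  55  53  58  50  54  53
  53  42  44  44  41  38  54  82  83] | [ 95  95  63  42  47  57  59  55  54  49  49  52  36  37  37  37  35  41
  37  38  49  43  38  39  51 145 159]
297 [107 109  69  42  39  47  52  54  52  56  55  54  54  49  44  53  51  51
  42  44  42  47  38  31  65  80  77] | [ 93  95  61  42  42  43  45  54  56  54  58  53  46  45  40  40  38  43
  48  47  43  41  35  30  59  83 149]
```

Before the press, the cap's far top edge was at row ≈284, which gives a top at z ≈ 0.100. Now the tips rest at z = 0.094 with 24–32 N, and the cap rim is about 3 px (6 mm) lower, so the button is fully in. Release now.

Emit:
arm_command(
  moves=[-0.012, 0, 0, 0, 0, 0, 1, -0.02, 0, 0, 0, 0, 0, 1, -0.03, 0, 0, 0, 0, 0, 1, -0.03, 0, 0, 0, 0, 0, 1, -0.02, -0.03, 0, 0, 0, 0, 1, 0, -0.035, 0, 0, 0, 0, 1, 0, -0.035, 0, 0, 0, 0, 1, 0, -0.035, 0, 0, 0, 0, 1, 0, 0, 0, 0, 0, 0, 1, 0, 0, 0, 0, 0, 0, 1, 0, 0, 0, 0, 0, 0, 1],
)

```text
clock: 12.63
eef_pos: [0.3758, 0.0228, 0.3826]
tool_rot: [0.33, 0.618, -0.317, 0.639]
ft_force: [0.7, 0.4, 0.3]
grip_width: 0.0002
```

```bash
python3 - <<'E'
from h import *
import cv2
st()
A=[]
for n in("side","top"):
    im=cv2.cvtColor(bot.camera(n),cv2.COLOR_RGB2BGR);cv2.imwrite(f"pics/{n}13.png",im)
    a=cv2.imread(f"pics/{n}0.png")
    s=np.s_[205:385,210:410] if n=="side" else np.s_[180:345,190:510]
    A.append(cv2.resize(cv2.vconcat([a[s],im[s]]) if n=="top" else cv2.hconcat([a[s],im[s]]),None,fx=1.8,fy=1.8,interpolation=cv2.INTER_CUBIC))
cv2.imwrite("pics/c13a.png",A[0]);cv2.imwrite("pics/c13b.png",A[1])
b=cv2.imread("pics/side13.png").astype(int).sum(2)/3
for r in range(280,290):print(r,b[r,286:313].astype(int))
E
```

```text
t 12.6333 eef [0.3758 0.0228 0.3826] tip [0.3817 0.0234 0.2097] F [0.7092 0.4099 0.3108] gw 0.00016760495612593243 q [ 0.0599 -0.0084 -0.3404  1.2043  0.0016  2.5819]
[[ 0.0344  0.8136  0.5805]
 [ 0.0036  0.5807 -0.8141]
 [-0.9994  0.0301  0.017 ]]
280 [ 59  39  19  46  55  33  25  25  23  16  18  29 100 112 112  85  41  13
  40  25   6  30  67  58  37  25  29]
281 [ 51  34  62  57  29  24  20  33  12  49  78  94 109 112 110 105  60  22
  13   8  27  60  59  32  29  21  24]
282 [ 37  67  47  31  31  23  29  23  89  97 103 105 100 100 102  93  59  15
   6  33  65  53  35  28  32  29  24]
283 [ 53  47  30  27  31  29  26  90 101 101 108 103 101  90  89  80  58   5
  25  68  53  33  27  32  30  20  44]
284 [ 48  29  26  31  30  29  86  94 100  71  64  51  38  36  38  35  25  24
  65  53  35  29  19  24  27  43  76]
285 [26 21 26 24 28 45 54 47 53 31 22 27 20 19 14 17 13 23 44 32 27 25 25 26
 39 77 90]
286 [69 44 18 13 20 38 41 30 14 26 31 11 17 19 22 30 17 23 20 19 27 22 24 29
 73 90 90]
287 [162 164 137 114  70  49  28  26  24   8  17  21  34  25  28  29  23  25
  25  20  50  44  26  51  48  43  53]
288 [161 163 164 165 136 108  52  17  26  17  23  10  20  13  16  19  30  24
  13  24  69  95  73  44  38  39  42]
289 [160 163 162 141 104  99  54  22  18  18  31  21  20  14  23  15  19  12
  25   3  70  95  95  76  43  38  40]
```

View pics/c13a.png

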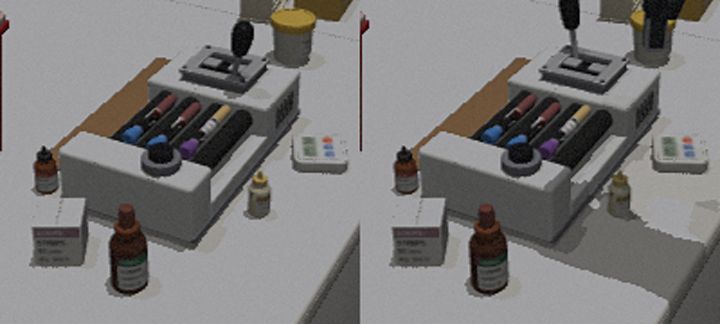

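View pics/c13b.png

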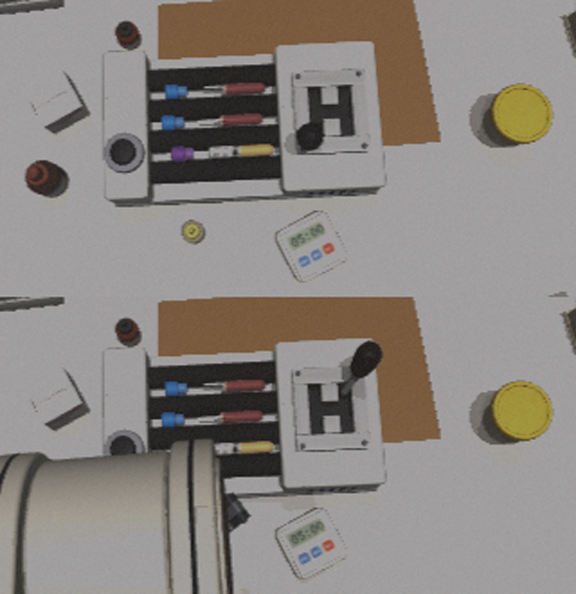

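The lever is home in the third slot, the cap's top edge is back at row 284, the bystanders haven't moved, and the arm is clear. I'm handing the job in.

```bash
python3 -c "
from workcell import bot
print(bot.job_done())"
```

```text
the job is handed in; nothing more can be done
None
```

I pushed the lever with shut fingertips from the second slot to the cross channel, across to the right, and forward into the third slot until the stop gave about 8 N. Then I pressed the start button to its stop and let it spring back. I handed the job in at about 13 s; no verdict was reported.

**Last checks:**
- **Lever:** the grip matches a forward lean of about 0.26 rad and a right lean of at least 0.20 rad in the side view. The top view also shows it in the third slot.
- **Button:** at the stop the reading was 24–32 N and the cap was about 6 mm down in the image. After release its top edge was back at its original row.
- **Bystanders:** none shows any shift between the pictures before and after. The arm hid the small dropper bottle and the dark bottle in the last top view, so I checked those two in the side view only.
- **Arm:** it stood clear of everything, with no contact force.

**What disagreed:**
- **Forward push:** the first push ran about 7 mm past my target, to about 0.05 rad. That is just past the cross channel but within its rounded corners, and the lever still crossed cleanly.
- **Button height:** my first estimate was 0.095 m, about 5 mm low. I corrected it from the cap's edge in the image.

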